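# Lock the revolving chasing stand

### The job

Lock the revolving chasing stand so that its bowl cannot turn under the hammer: push the peg on the rim round until the slot in the disc lines up with the lock bar, then push the bar by its tail tab through the slot until it is fully home. Only push, with the fingertips: lift nothing, leave the other things where they are, and finish clear of everything.

Things in the scene. Friction and masses are not known exactly. Their poses are not given: they have to be found in the camera images.
- stand: fixed plywood board of the stand, 240 (x) by 370 (y) by 10 mm, spanning x -110..130, y -260..110 mm. Origin on the table surface straight under the disc's vertical axis; z up; the bar slides in its +y direction, towards the axis. Under the bar a steel bed, 36 mm wide, y -232..-96 mm, top 20 mm above the table
- strap (a point): middle of the top of the outer of the two steel straps bridging the bar, at stand y = -157 mm, 38.5 mm above the table. The straps are 36 mm wide (x); they cover stand y -166..-148 and -116..-98 mm
- bowl_top (a point): centre of the rim plane of the pitch bowl fixed in the middle of the disc, on its turning axis, 75 mm above the table; the bowl has radius 42 mm, a small copper rosette on it reaches 86 mm
- disc (a joint): turning angle of the locking disc, rad, positive counter-clockwise from above; 0 = slot exactly on the bar's line. It starts at 0.45 to 1.35, so it has to be turned clockwise. Range -0.9 to 1.8. No spring: it stays where it is left and needs about 2 N at the peg to move
- turn_peg (a point): centre of the top of the turning peg: plain upright steel peg, 14 mm diameter, 42 mm tall, standing on the disc's rim 75 mm from the turning axis, opposite the slot. Its top is 79 mm above the table, its foot (top of the rim) 37 mm. The rim is a steel ring of outer radius 86 and inner radius 62 mm
- slot (a point): middle of the slot through the rim, 74 mm from the turning axis, at the height of the rim's top (37 mm above the table). The slot is a straight radial gap 16 mm wide, 24 mm long and 20 mm deep, the only gap in the rim
- bar: loose steel lock bar, captive under the straps with 1 mm play, 10 mm wide, 12 mm high, round-nosed. Origin at the underside of the nose tip; y along the bar towards the disc. Starts with the nose 96 to 106 mm from the disc's axis; fully home the tab meets the outer strap, nose tip 52 mm from the axis (10 mm inside the rim). Slides with 1 to 3 N; the rim blocks it unless the slot is in line
- bar_tab (a point): middle of the top edge of the rear face of the bar's tail tab, 54 mm above the table, 124 mm behind the nose tip. The tab is an upright steel plate 34 mm wide, 34 mm high (20 to 54 mm above the table) and 10 mm thick; push on its rear face towards the disc
- jar: bystander: small amber jar 40 mm across, 55 mm tall, on the board beside the bar; origin centre of underside
- punch: bystander: steel chasing punch 9 by 9 by 108 mm lying on the board beside the bar; origin centre of underside, y axis along it
- bench_block: bystander: steel block 35 by 35 by 20 mm on the board; origin centre of underside
- hammer: bystander: hammer lying on the table to the right; origin at its underside, handle towards its -x
- spare_bowl: bystander: second pitch bowl, 114 mm across, 80 mm tall, at the far left; origin centre of underside
- punch_pot: bystander: wooden pot of punches, 70 mm across, 125 mm tall with its punches, at the right; origin centre of underside
- burnisher: bystander: steel burnisher with a wooden handle, lying on the table to the left; origin at its underside

How it is judged:
By the outcome, as a careful person would: the job done as asked, in the order asked, and still so for the second after the job is handed in, with the robot touching nothing.
It also fails if it takes over 51 s, if anything falls off the work surface, if the arm or the gripper's body presses on something with over 40 N, if the wrist force passes 120 N, or if a joint passes its speed limit or range.

### The arm

A 7-joint arm with a two-finger parallel gripper is mounted at the origin on the work surface. World frame = base frame: x ahead of the robot, y to its left, z up, the work surface at z = 0. Lengths are in m, angles in rad, forces in N, time in s.
With the tool pointing down it reaches from about 0.4 to 0.85 m from the base axis. Payload 4.4 kg.
Tool frame: the origin (TCP) lies midway between the tips of the shut fingers; the grasp point (between the pads) lies bot.pinch_z behind it (bot.pinch_z is the distance from the TCP to the grasp point, in m); y points along the fingers, x is the direction in which the jaws open and shut, and the axes are right-handed (so a half turn about y gives the same grasp; the last joint's range is limited). The gripper opens to 94 mm and grips with 3 to 60 N. Pads are 16 mm wide; open, the fingers measure 119 mm over their backs; the gripper's body (75 mm by 177 mm) begins 78 mm behind the grasp point.
Start: joints at [-1.272, 0.628, 0.038, 1.517, -0.027, 0.996, -0.02], TCP at [0.232, 0.607, 0.205] pointing down, gripper open.
Joint ranges: [-3.06, 3.06], [-0.37, 2.12], [-1.25, 1.32], [0.18, 2.47], [-1.1, 4.24], [0.23, 1.98], [-2.94, 2.94]. Speed limits (rad/s): [2.57, 2.57, 3.14, 3.14, 3.14, 3.14, 3.14].

### API

Orientations are given as a unit quaternion [x, y, z, w].
In Python, from workcell import readout, optics, bot gives the robot as it stands.
- The arm moves only by the shell command python3 -m handwheel 'ROWS'. ROWS is JSON, a list of rows, each a list of 5 numbers: the shift along the tool's x, y, z in cm, then the turn about the tool's y in rad, then the finger opening in cm, from 0 to 9.4. In form: [[x, y, z, yaw, claw], ...]. A call has exactly 8 rows; each row is the pose to reach, as a shift and turn from the pose commanded when the call began, along the tool's axes at that moment; what a row does not reach only later rows make up. A row lasts 1/10 s, in which the tool goes at most 50 mm and 8.59 degrees, less where a joint would pass 70% of its speed; a pose out of reach is approached as far as the arm can. A call with a gripper value outside its range is refused whole. The fingers move at their own pace and stop on an object; the grip force is fixed at half the most. Time passes only in rows, so rows that repeat a pose let the fingers close, or fill a call up. It gives the time, the measured TCP pose, the force and the opening at its end, in the units of the state.
- readout.get_obs(): the state, without advancing time (a new reading comes with each control period).
- optics.grab_frame(name): name is "scene" or "top" or "wrist"; returns (picture, depth): 384x512x3 uint8, red, green, blue; 384x512 float32, m along the optical axis (not along the pixel's ray), 0 where there is no reading.
- optics.calibration(name): a dict with "intrinsics" (3x3 intrinsics, pixels), "rvec" (rotation vector, rad) and "tvec" (3), from world to camera coordinates, as OpenCV has them; the wrist camera has in their place "hand_eye" (4x4, takes a point from camera to tool coordinates, whose origin is the TCP and whose axes are the tool frame's). Camera axes: x right, y down, z forward; pixel columns grow to the right and rows downward; lengths in m; the calibration is good to about 2 mm. The wrist camera is an equidistant fisheye: a pixel r from the principal point sees the ray r / f radians off the axis. A picture is of the moment at which its call begins: read the wrist's pose just before it. calibration takes no time and is no camera call.
- bot.sign_off(): hands the job in, once; it reports no verdict.
The state is a dict: "time_s": time; "joint_pos": joint angles; "qvel": joint speeds; "joint_efforts": joint torques, N m; "tool_pos": TCP position; "ee_rot": TCP orientation; "contact_force": force on the tool from outside, world axes, zero at the start; "moment": the same for the moment, N m; "opening": finger opening in m.
Only numpy, scipy, OpenCV 4.12 (cv2) and the standard library are available. Lean on these libraries where they do the work, as an engineer would, in place of code of your own. Each camera call takes 0.05 s, during which the arm holds its last target.

## Working session

There is one attempt and no reset: what is moved stays moved. The work goes in short steps, Python scripts to look and compute and a shell command to move; the robot and the scene stay as the last step left them, time stands still between calls to the robot, and variables do not carry over. Pictures are saved under pics/ and viewed, and the job is handed in when it is done.

```bash
ls; mkdir -p pics
python3 - <<'E'
from workcell import readout, optics, bot
import cv2
o=readout.get_obs(); print(o); print(bot.pinch_z)
for n in ("scene","top","wrist"):
    p,d=optics.grab_frame(n); cv2.imwrite(f"pics/{n}0.png",p[:,:,::-1]); 
    import numpy as np; np.savez(f"pics/{n}0.npz",p=p,d=d)
    print(n,optics.calibration(n))
E
```

```text
pics
{'time_s': 0.0, 'joint_pos': array([-1.27183908,  0.62932348,  0.0384568 ,  1.51835426, -0.02701893,
        0.99632836, -0.01999651]), 'qvel': array([ 1.29719844e-03,  4.57899383e-04,  7.77806358e-04, -9.34237366e-05,
       -1.73462219e-03, -7.62370284e-04, -5.60789234e-04]), 'joint_efforts': array([-1.45186918e-03, -5.49735725e+01,  1.14371069e+00, -1.86633128e+01,
       -5.20037091e-02,  2.33374082e-02,  1.49435950e-04]), 'tool_pos': array([0.23160499, 0.60661558, 0.20457349]), 'ee_rot': array([ 0.58278043,  0.40046883, -0.40156584, -0.58201079]), 'contact_force': array([ 0.78770176,  0.00889013, -0.21221576]), 'moment': array([ 0.026938  , -0.06578047, -0.04230464]), 'opening': 0.09377833524799946}
0.0188
scene {'intrinsics': array([[414.78912786,   0.        , 248.79407905],
       [  0.        , 414.78912786, 192.89458091],
       [  0.        ,   0.        ,   1.        ]]), 'rvec': array([ 1.88428988,  1.40986713, -0.69167758]), 'tvec': array([-0.16212183, -0.2630353 ,  1.60169242])}
top {'intrinsics': array([[418.69129805,   0.        , 252.54706225],
       [  0.        , 418.69129805, 196.0833381 ],
       [  0.        ,   0.        ,   1.        ]]), 'rvec': array([ 2.13161743, -2.16907306,  0.14547873]), 'tvec': array([0.02091119, 0.55452757, 1.38153721])}
wrist {'intrinsics': array([[297.31863964,   0.        , 258.35735861],
       [  0.        , 297.31863964, 192.93803545],
       [  0.        ,   0.        ,   1.        ]]), 'hand_eye': array([[ 9.99998968e-01, -1.42898659e-03, -1.49462697e-04,
        -8.59454596e-04],
       [-2.08335694e-04, -2.47141405e-01,  9.68979403e-01,
        -1.80875273e-01],
       [-1.42159699e-03, -9.68978371e-01, -2.47141448e-01,
         7.22189452e-02],
       [ 0.00000000e+00,  0.00000000e+00,  0.00000000e+00,
         1.00000000e+00]])}
```

View pics/scene0.png

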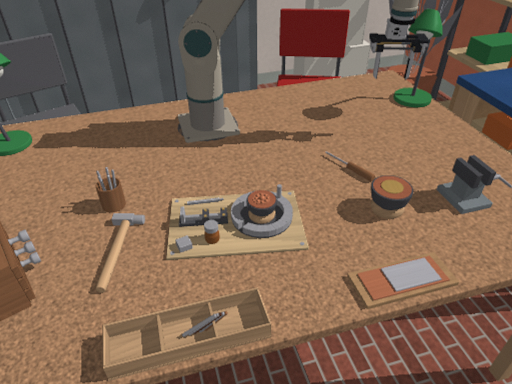

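View pics/top0.png

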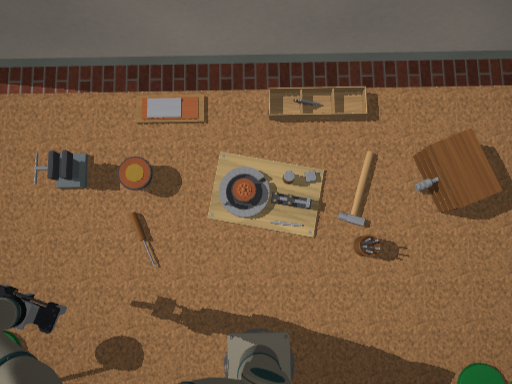

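Run:
```python
from scipy.spatial.transform import Rotation as R
print(R.from_quat([ 0.58278043,  0.40046883, -0.40156584, -0.58201079]).as_matrix().round(3))
import cv2,numpy as np
z=np.load('pics/top0.npz');p=z['p'];cv2.imwrite('pics/topz.png',cv2.resize(p[120:384,180:440,::-1],None,fx=2.2,fy=2.2,interpolation=cv2.INTER_CUBIC))
```

```text
[[ 0.357 -0.001 -0.934]
 [ 0.934 -0.002  0.357]
 [-0.002 -1.    -0.   ]]
```

View zoom.

Run:
```python
import cv2,numpy as np
z=np.load('pics/top0.npz');p=z['p'];cv2.imwrite('pics/topz1.png',cv2.resize(p[145:245,200:335,::-1],None,fx=5.8,fy=5.8,interpolation=cv2.INTER_CUBIC))
z=np.load('pics/scene0.npz');p=z['p'];cv2.imwrite('pics/scenez1.png',cv2.resize(p[170:265,160:310,::-1],None,fx=5.3,fy=5.3,interpolation=cv2.INTER_CUBIC))
```

```text
(no output)
```

View pics/topz1.png

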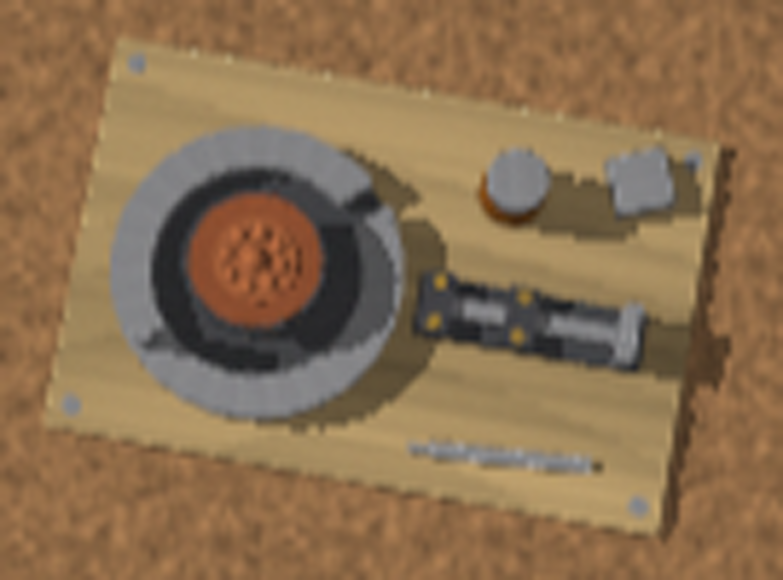

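View pics/scenez1.png

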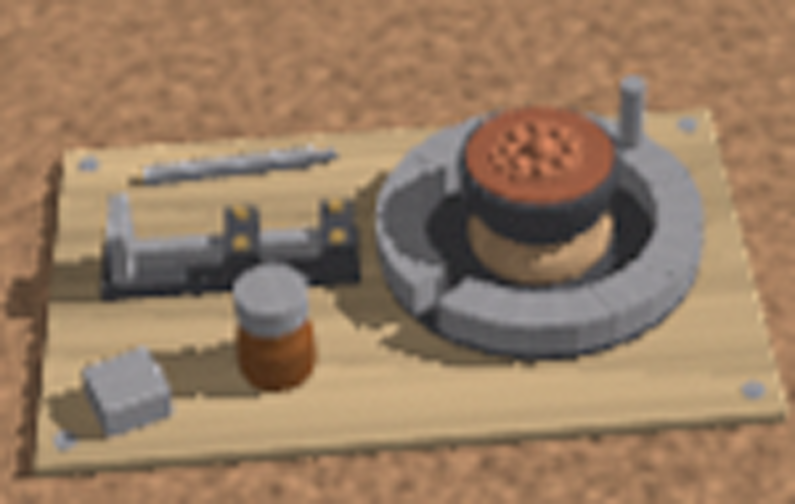

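```bash
cat > h.py <<'E'
import numpy as np,cv2
from workcell import readout,optics,bot
from scipy.spatial.transform import Rotation as R
def cam(n):
    c=optics.calibration(n);Rm=cv2.Rodrigues(c['rvec'])[0];return c['intrinsics'],Rm,c['tvec']
def cast(n,uv,z):
    K,Rm,t=cam(n);uv=np.atleast_2d(uv).astype(float)
    d=np.c_[(uv-K[:2,2])/K[0,0],np.ones(len(uv))]@Rm; c=-Rm.T@t
    s=(np.broadcast_to(z,len(uv))-c[2])/d[:,2]; return c+s[:,None]*d
def proj(n,P):
    K,Rm,t=cam(n);q=np.atleast_2d(P)@Rm.T+t;return q[:,:2]/q[:,2:]*K[0,0]+K[:2,2]
E
python3 - <<'E'
from h import *
z=np.load('pics/top0.npz');p=z['p'];d=z['d']
hsv=cv2.cvtColor(p,cv2.COLOR_RGB2HSV)
Z=lambda u,v:(200+u/5.8-.4,145+v/5.8-.4)
for n,u,v in (('board',90,120),('cork',50,30),('bolt',135,62),('bowl',250,260),('ring',130,250),('gold',440,282),('shadowcork',680,500)):
    a=Z(u,v);print(n,hsv[int(round(a[1])),int(round(a[0]))],d[int(round(a[1])),int(round(a[0]))])
# back-project depth to height map
K,Rm,t=cam('top')
uu,vv=np.meshgrid(np.arange(512),np.arange(384))
P=np.stack([(uu-K[0,2])/K[0,0]*d,(vv-K[1,2])/K[0,0]*d,d],-1)
W=(P-t)@Rm; np.save('pics/W.npy',W)
h=W[...,2]; print(np.median(h[100:140,380:400])) 
def show(b): return
s=(slice(145,245),slice(200,335))
cv2.imwrite('pics/h.png',cv2.resize(cv2.applyColorMap(np.clip(h[s]*1000*2.7,0,255).astype(np.uint8),cv2.COLORMAP_JET),None,fx=5.8,fy=5.8,interpolation=cv2.INTER_NEAREST))
E
```

```text
board [ 15 132 155] 1.4751363
cork [ 15 132 157] 1.4787709
bolt [120   4 132] 1.469149
bowl [ 11 164 171] 1.371516
ring [120   4 133] 1.4221021
gold [ 21 171 154] 1.4145005
shadowcork [ 14 132 149] 1.4380497
0.00023636235863274253
```

View pics/h.png

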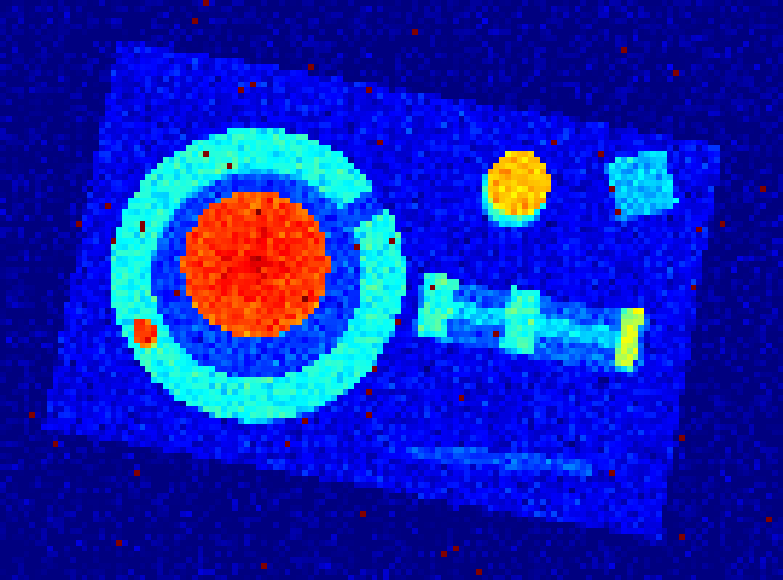

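Run:
```python
from h import *
W=np.load('pics/W.npy');h=W[...,2].copy()
h=cv2.medianBlur(h.astype(np.float32),3)
roi=np.zeros(h.shape,bool);roi[145:245,200:335]=1
# board
m=((h>.005)&roi).astype(np.uint8)
c=max(cv2.findContours(m,0,2)[0],key=cv2.contourArea)[:,0]
box=cv2.boxPoints(cv2.minAreaRect(cv2.convexHull(c)));w=cast('top',box,.01);print('board',w.round(4),np.linalg.norm(np.diff(w,axis=0),axis=1))
bl=lambda m,k=15:[(cc,np.argwhere(lab==i)) for lab in [cv2.connectedComponentsWithStats(m.astype(np.uint8))[1]] for i in range(1,lab.max()+1) for cc in [np.argwhere(lab==i)[:,::-1].mean(0)] if (lab==i).sum()>=k]
# top things >65
for cc,pts in bl((h>.065)&roi,6): print('hi',len(pts),cast('top',cc,.0785 if len(pts)<60 else .075).round(4),np.median(h[tuple(pts.T)]))
for cc,pts in bl((h>.0275)&(h<.046)&roi,6): print('mid',len(pts),cc,cast('top',cc,.037).round(4),np.median(h[tuple(pts.T)]))
for cc,pts in bl((h>.046)&(h<.06)&roi,4): print('tab/jar',len(pts),cc,cast('top',cc,.054).round(4),np.median(h[tuple(pts.T)]))
# ring outer circle
m=((h>.026)&roi).astype(np.uint8)
cs=[x for x in cv2.findContours(m,0,1)[0] if cv2.contourArea(x)>800]
c=cs[0][:,0].astype(float)
(x,y),r=cv2.minEnclosingCircle(c.astype(np.float32));print('ring',cast('top',(x,y),.037),r)
```

```text
board [[ 0.4807  0.17    0.01  ]
 [ 0.7224  0.1286  0.01  ]
 [ 0.6511 -0.2443  0.01  ]
 [ 0.4126 -0.1949  0.01  ]] [0.24520597 0.37961607 0.24362405]
hi 16 [[ 0.6089 -0.1159  0.0785]] 0.065237105
hi 505 [[0.5705 0.0408 0.075 ]] 0.077659644
hi 16 [[0.5312 0.1037 0.0785]] 0.076037765
mid 957 [243.42737722 191.81713689] [[0.5701 0.042  0.037 ]] 0.036986914
mid 92 [310.2826087  175.69565217] [[ 0.6217 -0.187   0.037 ]] 0.029565925
mid 22 [286.45454545 180.63636364] [[ 0.606  -0.1052  0.037 ]] 0.035669222
mid 190 [286.32631579 199.34736842] [[ 0.5418 -0.103   0.037 ]] 0.0360566
tab/jar 32 [308.  202.5] [[ 0.5277 -0.1737  0.054 ]] 0.0519226
ring [[0.57019418 0.04080701 0.037     ]] 25.435178756713867
```

```bash
cat >> h.py <<'E'
AX=np.array([.5704,.0409]);TH=-0.193
XD=np.array([np.cos(TH),np.sin(TH)]);YD=np.array([-np.sin(TH),np.cos(TH)])
def s2w(x,y):return AX+(x*XD+y*YD)/1000
def w2s(p):d=(np.asarray(p)[...,:2]-AX)*1000;return np.stack([d@XD,d@YD],-1)
def delta(tw,z=None):
    o=readout.get_obs();M=R.from_quat(o['ee_rot']).as_matrix()
    t=np.array([*tw,o['tool_pos'][2] if z is None else z])
    yaw=np.arctan2(M[1,0],M[0,0])-TH
    print('t',o['time_s'].__round__(2),'stand',w2s(o['tool_pos']).round(1),'z',o['tool_pos'][2].round(4),'F',o['contact_force'].round(1),'| shift cm',(M.T@(t-o['tool_pos'])*100).round(2),'turn',round(yaw,3))
def hm(n='top'):
    p,d=optics.grab_frame(n);K,Rm,t=cam(n)
    uu,vv=np.meshgrid(np.arange(512),np.arange(384))
    P=np.stack([(uu-K[0,2])/K[0,0]*d,(vv-K[1,2])/K[0,0]*d,d],-1)
    return p,(P-t)@Rm
E
python3 - <<'E'
from h import *
W=np.load('pics/W.npy');h=cv2.medianBlur(W[...,2].astype(np.float32),3)
vv,uu=np.mgrid[145:245,200:335]
uv=np.c_[uu.ravel(),vv.ravel()]
# rim mean height by angle
a=np.linspace(-np.pi,np.pi,721)[:-1]
hh=[]
for ang in a:
    v=[]
    for r in (.068,.074,.080):
        q=proj('top',[[AX[0]+r*np.cos(ang),AX[1]+r*np.sin(ang),.037]])[0].astype(np.float32)
        v.append(cv2.remap(W[...,2].astype(np.float32),q[None,None,:1],q[None,None,1:],cv2.INTER_LINEAR)[0,0])
    hh.append(np.median(v))
hh=np.array(hh);g=a[(hh<.027)];print('gap',np.degrees(g).round(1),'disc from slot',np.mean(g)+np.pi/2-TH)
pk=w2s([.5312,.1037]);print('peg',pk,np.hypot(*pk),'disc',np.arctan2(-pk[0],pk[1]))
# bed/straps/tab column: midline by stand y
S=w2s(W.reshape(-1,3)).reshape(384,512,2)
m=(W[...,2]>.030)&(W[...,2]<.06)&(abs(S[...,0])<30)&(S[...,1]<-90)&(S[...,1]>-240)
for lo,hi in ((-118,-96),(-168,-146),(-230,-205)):
    k=m&(S[...,1]>lo)&(S[...,1]<hi);print(lo,k.sum(),S[k].mean(0),S[k].min(0),S[k].max(0))
print('pot',w2s(cast('top',(368,246),.1)),'spare',w2s(cast('top',(136,173),.08)))
delta(s2w(-88,55))
E
```

```text
gap [-64.5 -64.  -63.5 -63.  -62.5 -62.  -61.5 -61.  -60.5 -60.  -59.5 -59.
 -58.5 -58.  -57.5 -57.  -56.5 -56.  -55.5 -55.  -54.5 -54.  -53.5] disc from slot 0.7340520681182423
peg [-50.51747757  54.1152886 ] 74.03026408165785 disc 0.7510265777200476
-118 58 [ 3.35978683e-02 -1.06809119e+02] [ -18.04458524 -117.62660575] [ 17.25029993 -97.94000247]
-168 62 [  -0.66768713 -156.87683048] [ -17.82907428 -166.59446446] [  18.36880822 -147.78684364]
-230 44 [  -0.97603003 -217.64038149] [ -17.48925276 -224.63563881] [  15.72267473 -206.73510452]
pot [[-111.82822193 -423.97960567]] spare [[ -6.67116077 360.78334908]]
t 0.15 stand [-441.   490.4] z 0.2048 F [0.  0.1 0.4] | shift cm [-36.87   0.05 -42.22] turn 1.399
```

```bash
python3 -m handwheel '[[-2.5,0,-2.8,0.1,0],[-5,0,-5.7,0.22,0],[-8.2,0,-9.4,0.34,0],[-11.4,0,-13,0.46,0],[-14.6,0,-16.7,0.58,0],[-17.8,0,-20.3,0.7,0],[-20.5,0,-23.5,0.82,0],[-22,0,-25.2,0.9,0]]'; python3 -c "
from h import *
delta(s2w(-88,55))"
```

```text
time_s: 0.95
tool_pos: [0.3904, 0.3082, 0.2056]
ee_rot: [0.7, 0.105, -0.105, -0.699]
contact_force: [-0.2, 0.4, 1.1]
opening: 0.0332
t 0.95 stand [-227.9  227.8] z 0.2056 F [-0.2  0.4  1.1] | shift cm [  4.21   0.03 -21.84] turn 0.49
```

```bash
python3 -m handwheel '[[0.6,0,-3,0.07,0],[1.2,0,-6.5,0.15,0],[1.9,0,-10,0.23,0],[2.6,0,-13.5,0.31,0],[3.3,0,-17,0.38,0],[3.8,0,-20,0.44,0],[4.2,0,-21.8,0.49,0],[4.2,0,-21.8,0.49,0]]'; python3 -c "
from h import *
delta(s2w(-88,55),.050)"
```

```text
time_s: 1.75
tool_pos: [0.4956, 0.1151, 0.2054]
ee_rot: [0.704, -0.066, 0.067, -0.704]
contact_force: [-0.3, 0.2, 0.1]
opening: 0.0004
t 1.75 stand [-87.6  58.5] z 0.2054 F [-0.3  0.2  0.1] | shift cm [-0.06 15.54 -0.34] turn 0.005
```

```bash
python3 -m handwheel '[[-0.1,3,-0.2,0.005,0],[-0.1,6,-0.2,0.005,0],[-0.1,9,-0.2,0.005,0],[-0.1,12,-0.2,0.005,0],[-0.1,14,-0.2,0.005,0],[-0.1,15.5,-0.2,0.005,0],[-0.1,15.5,-0.2,0.005,0],[-0.1,15.5,-0.2,0.005,0]]'
python3 - <<'E'
from h import *
delta(s2w(-88,55),.050)
p,W=hm('top');s=(slice(145,245),slice(200,335))
cv2.imwrite('pics/t1.png',cv2.resize(p[s][:,:,::-1],None,fx=5,fy=5))
p,_=optics.grab_frame('wrist');cv2.imwrite('pics/w1.png',p[:,:,::-1])
E
```

```text
time_s: 2.55
tool_pos: [0.4927, 0.1165, 0.0505]
ee_rot: [-0.704, 0.066, -0.066, 0.704]
contact_force: [0.5, -0.4, 0.7]
opening: 0.0004
t 2.55 stand [-90.8  59.3] z 0.0505 F [ 0.5 -0.4  0.7] | shift cm [ 0.28  0.05 -0.43] turn 0.006
```

View pics/w1.png

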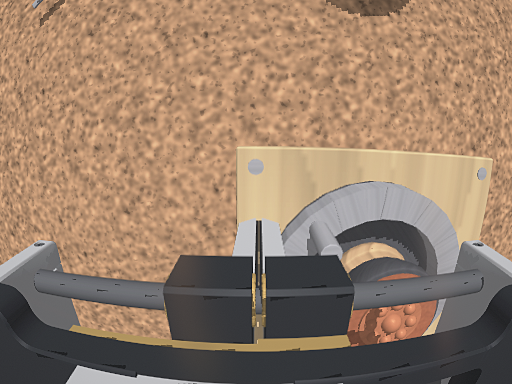

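View pics/t1.png

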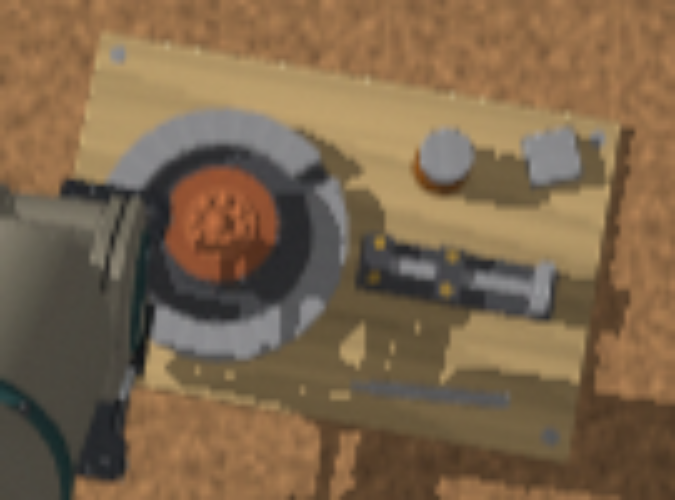

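```bash
python3 -m handwheel '[[0.7,0,-0.4,0.006,0],[1.4,0,-0.4,0.006,0],[2,0,-0.4,0.006,0],[2.5,0,0,0.006,0],[2.9,0,0.3,0.006,0],[3.4,0,0.6,0.006,0],[3.9,0,0.8,0.006,0],[3.9,0,0.8,0.006,0]]'
python3 - <<'E'
from h import *
delta(s2w(-52,67.5),.050)
p,_=optics.grab_frame('wrist');cv2.imwrite('pics/w2.png',p[:,:,::-1])
E
```

```text
time_s: 3.45
tool_pos: [0.5336, 0.1167, 0.0503]
ee_rot: [-0.703, 0.068, -0.068, 0.704]
contact_force: [-1.5, 1.6, 0.0]
opening: 0.0006
t 3.45 stand [-50.7  67.3] z 0.0503 F [-1.5  1.6  0. ] | shift cm [-0.13  0.03  0.02] turn -0.001
```

View pics/w2.png

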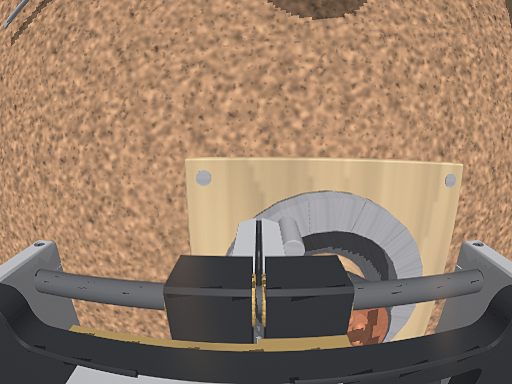

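```bash
python3 -m handwheel '[[0.45,0,0.23,0,0],[0.9,0,0.44,0,0],[1.3,0,0.55,0,0],[1.65,0,0.62,0,0],[2,0,0.68,0,0],[2.4,0,0.73,0,0],[2.8,0,0.75,0,0],[2.8,0,0.75,0,0]]'
python3 - <<'E'
from h import *
delta(s2w(-19.5,75),.050)
p,W=hm('top');s=(slice(145,245),slice(200,335))
cv2.imwrite('pics/t3.png',cv2.resize(p[s][:,:,::-1],None,fx=5,fy=5));np.save('pics/W3.npy',W)
p,_=optics.grab_frame('wrist');cv2.imwrite('pics/w3.png',p[:,:,::-1])
E
```

```text
time_s: 4.3
tool_pos: [0.5633, 0.1165, 0.0506]
ee_rot: [0.704, -0.068, 0.07, -0.704]
contact_force: [-0.0, 0.7, 0.3]
opening: 0.0005
t 4.3 stand [-21.4  72.8] z 0.0506 F [-0.   0.7  0.3] | shift cm [0.19 0.06 0.22] turn -0.003
```

View pics/t3.png

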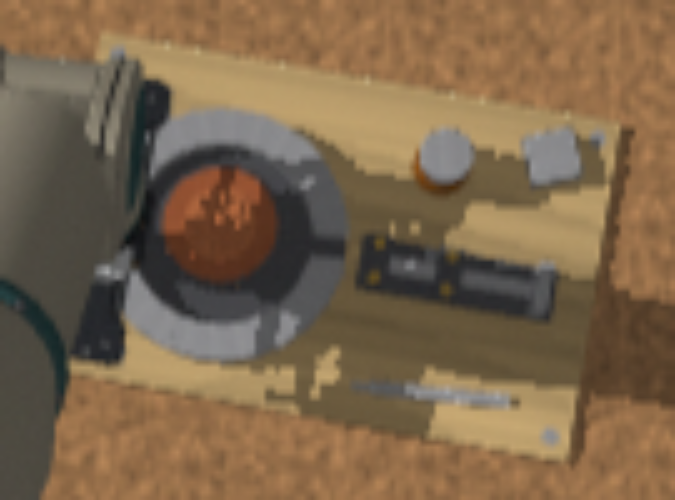

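Slot now shows at about (325,245), slightly above the bar line. I'll measure it from depth.

```bash
cat >> h.py <<'E'
def slot(Ws):
    out=[]
    H=np.median(Ws,axis=0)[...,2].astype(np.float32)
    a=np.arange(-.35,.9,.005)
    for r in (.067,.071,.074,.078,.082):
        ang=a-np.pi/2+TH
        q=proj('top',np.c_[AX[0]+r*np.cos(ang),AX[1]+r*np.sin(ang),np.full(len(a),.037)]).astype(np.float32)
        v=cv2.remap(H,q[None,:,0],q[None,:,1],cv2.INTER_LINEAR)[0]
        g=a[v<.030]
        if len(g): print('slot r',r,'width mm',round((g.max()-g.min())*r*1000,1),'disc',round((g.max()+g.min())/2,4)); out.append((g.max()+g.min())/2)
    if out: print('disc',np.median(out),np.mean(out))
E
python3 - <<'E'
from h import *
slot([np.load('pics/W3.npy')]+[hm('top')[1] for _ in range(4)])
E
```

```text
slot r 0.067 width mm 16.4 disc 0.0525
slot r 0.071 width mm 16.0 disc 0.0575
slot r 0.074 width mm 14.8 disc 0.055
slot r 0.078 width mm 15.2 disc 0.0525
slot r 0.082 width mm 14.8 disc 0.06
disc 0.05500000000000038 0.05550000000000038
```

View pics/w3.png

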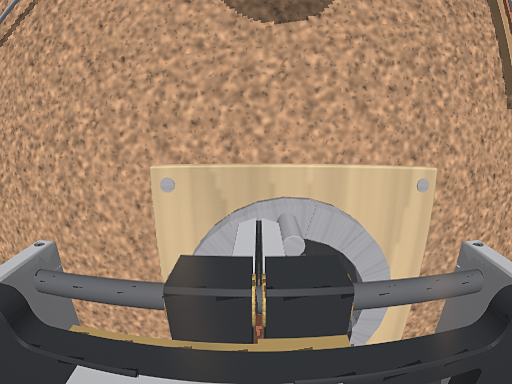

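```bash
python3 -m handwheel '[[0.1,0,0.05,0,0],[0.2,0,0.1,0,0],[0.3,0,0.1,0,0],[0.4,0,0.1,0,0],[0.4,0,0.1,0,0],[0.4,0,0.1,0,0],[0.4,0,0.1,0,0],[0.4,0,0.1,0,0]]'
python3 - <<'E'
from h import *
delta(s2w(-17.3,75),.050)
slot([hm('top')[1] for _ in range(5)])
delta(s2w(-17.3,75),.050)
E
```

```text
time_s: 5.4
tool_pos: [0.5658, 0.1176, 0.0504]
ee_rot: [-0.704, 0.069, -0.069, 0.704]
contact_force: [-2.4, 0.8, 0.4]
opening: 0.0004
t 5.4 stand [-19.2  74.4] z 0.0504 F [-2.4  0.8  0.4] | shift cm [0.19 0.04 0.06] turn -0.002
slot r 0.067 width mm 14.7 disc 0.03
slot r 0.071 width mm 14.2 disc 0.04
slot r 0.074 width mm 13.7 disc 0.0425
slot r 0.078 width mm 16.4 disc 0.025
slot r 0.082 width mm 16.0 disc 0.0275
disc 0.03000000000000036 0.03300000000000036
t 5.65 stand [-19.2  74.4] z 0.0504 F [-1.6  0.1 -0.1] | shift cm [0.19 0.04 0.06] turn -0.002
```

```bash
python3 -m handwheel '[[0.1,0,0,0,0],[0.2,0,0,0,0],[0.25,0,0,0,0],[0.25,0,0,0,0],[0.25,0,0,0,0],[0.25,0,0,0,0],[0.25,0,0,0,0],[0.25,0,0,0,0]]'
python3 - <<'E'
from h import *
slot([hm('top')[1] for _ in range(7)])
delta(s2w(-17.3,75),.050)
E
```

```text
time_s: 6.45
tool_pos: [0.5686, 0.117, 0.0505]
ee_rot: [-0.704, 0.069, -0.069, 0.704]
contact_force: [-0.6, 0.3, -0.3]
opening: 0.0007
slot r 0.067 width mm 15.4 disc -0.015
slot r 0.071 width mm 14.9 disc -0.01
slot r 0.074 width mm 14.1 disc 0.0
slot r 0.078 width mm 14.0 disc 0.005
slot r 0.082 width mm 16.4 disc -0.015
disc -0.009999999999999676 -0.006999999999999673
t 6.8 stand [-16.4  74.3] z 0.0505 F [-1.7  1.3  0.2] | shift cm [-0.09  0.05  0.07] turn -0.002
```

```bash
python3 -m handwheel '[[-1,0,0,0,0],[-3,0,0,0,0],[-4,-2,0,0,0],[-4,-6,0,0,0],[-4,-10,-1,0,0],[-4,-12,-6,0,0],[-4,-12,-11,0,0],[-4,-12,-16,0,0]]'
python3 - <<'E'
from h import *
delta(s2w(0,-250),.16)
E
```

```text
time_s: 7.6
tool_pos: [0.499, -0.0302, 0.1717]
ee_rot: [-0.704, 0.067, -0.07, 0.704]
contact_force: [0.3, 0.6, -0.3]
opening: 0.0006
t 7.6 stand [-56.4 -83.5] z 0.1717 F [ 0.3  0.6 -0.3] | shift cm [  5.65   1.18 -16.65] turn -0.001
```

```bash
python3 -m handwheel '[[0,0,-4,0,0],[0,0,-8,0,0],[0,0,-12,0,0],[1,0,-16,0,0],[3,0,-16.5,0,0],[5.6,0,-16.5,0,0],[5.6,0,-16.5,0,0],[5.6,0,-16.5,0,0]]'
python3 - <<'E'
from h import *
delta(s2w(0,-250),.036)
Ws=[];
for i in range(4):
    p,W=hm('top');Ws.append(W)
cv2.imwrite('pics/t5.png',cv2.resize(p[145:255,190:350][:,:,::-1],None,fx=5,fy=5))
slot(Ws)
W=np.median(Ws,axis=0);h=W[...,2];S=w2s(W)
k=(h>.065)&(h<.09)&(abs(S[...,0])<30)&(S[...,1]>60)&(S[...,1]<100);print('peg',k.sum(),S[k].mean(0))
p,_=optics.grab_frame('wrist');cv2.imwrite('pics/w5.png',p[:,:,::-1])
E
```

```text
time_s: 8.4
tool_pos: [0.5212, -0.2015, 0.1702]
ee_rot: [0.704, -0.069, 0.069, -0.704]
contact_force: [-0.3, -0.3, 0.3]
opening: 0.0006
t 8.4 stand [  -1.8 -247.3] z 0.1702 F [-0.3 -0.3  0.3] | shift cm [ 0.18 13.42 -0.27] turn -0.002
slot r 0.067 width mm 15.7 disc -0.0125
slot r 0.071 width mm 14.6 disc -0.0075
slot r 0.074 width mm 14.4 disc -0.0025
slot r 0.078 width mm 16.4 disc -0.015
slot r 0.082 width mm 16.0 disc -0.0125
disc -0.012499999999999678 -0.009999999999999676
peg 17 [ 0.58576763 74.16895976]
```

View pics/t5.png

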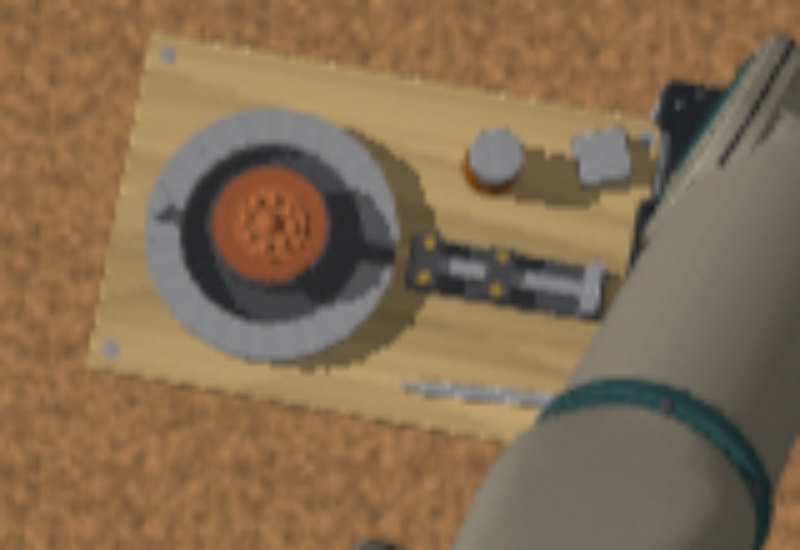

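View pics/w5.png

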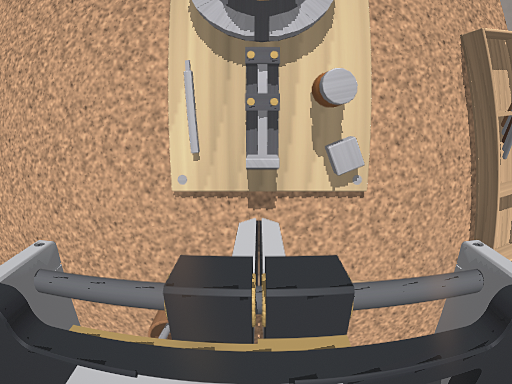

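```bash
python3 -m handwheel '[[0.15,3,-0.3,0,0],[0.15,6,-0.3,0,0],[0.15,9,-0.3,0,0],[0.15,12,-0.3,0,0],[0.15,13.4,-0.3,0,0],[0.15,13.4,-0.3,0,0],[0.15,13.4,-0.3,0,0],[0.15,13.4,-0.3,0,0]]'
python3 - <<'E'
from h import *
p,_=optics.grab_frame('wrist');cv2.imwrite('pics/w6.png',p[:,:,::-1])
delta(s2w(-0.5,-184),.036)
E
```

```text
time_s: 9.45
tool_pos: [0.5238, -0.2052, 0.0379]
ee_rot: [0.704, -0.068, 0.07, -0.703]
contact_force: [0.7, -0.2, 0.5]
opening: 0.0007
t 9.5 stand [   1.5 -250.3] z 0.0379 F [-0.5 -0.1  0.1] | shift cm [-0.21  0.19  6.63] turn -0.002
```

View pics/w6.png

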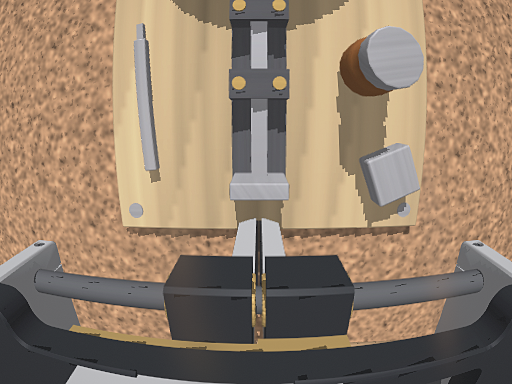

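```bash
python3 -m handwheel '[[-0.1,0.1,0.5,0,0],[-0.15,0.1,1,0,0],[-0.15,0.1,1.4,0,0],[-0.15,0.1,1.8,0,0],[-0.15,0.1,2.2,0,0],[-0.15,0.1,2.6,0,0],[-0.15,0.1,3,0,0],[-0.15,0.1,3.3,0,0]]'
python3 - <<'E'
from h import *
p,_=optics.grab_frame('wrist');cv2.imwrite('pics/w7.png',p[:,:,::-1])
delta(s2w(-0.5,-184),.036)
E
```

```text
time_s: 10.3
tool_pos: [0.5278, -0.1717, 0.0354]
ee_rot: [0.704, -0.069, 0.069, -0.704]
contact_force: [-0.8, -1.3, 0.9]
opening: 0.0005
t 10.35 stand [  -1.1 -216.1] z 0.0354 F [ 0.1 -0.5  1. ] | shift cm [ 0.05 -0.06  3.21] turn -0.001
```

View pics/w7.png

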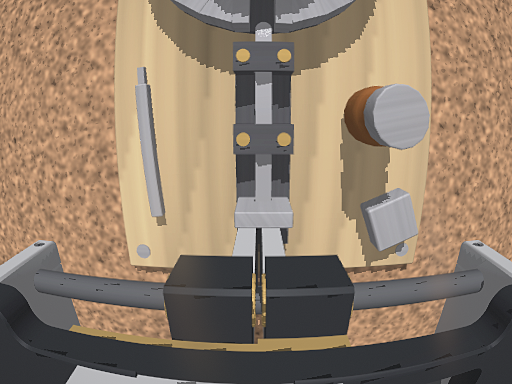

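Contact made: the tab is at (264,212) against the fingertips, and the bar's nose (264,28) has come out of the inner strap and is entering the slot. I'll keep pushing, slowly.

```bash
python3 -m handwheel '[[0,0,0.3,0,0],[0,0,0.6,0,0],[0,0,0.9,0,0],[0,0,1.2,0,0],[0,0,1.5,0,0],[0,0,1.8,0,0],[0,0,2.1,0,0],[0,0,2.3,0,0]]'
python3 - <<'E'
from h import *
p,_=optics.grab_frame('wrist');cv2.imwrite('pics/w8.png',p[:,:,::-1])
delta(s2w(-0.5,-184),.036)
E
```

```text
time_s: 11.15
tool_pos: [0.5322, -0.1489, 0.0354]
ee_rot: [-0.704, 0.069, -0.069, 0.704]
contact_force: [0.5, -0.2, 0.7]
opening: 0.0005
t 11.2 stand [  -1.1 -193.3] z 0.0354 F [ 0.2 -0.1 -0.9] | shift cm [ 0.06 -0.06  0.93] turn -0.001
```

View pics/w8.png

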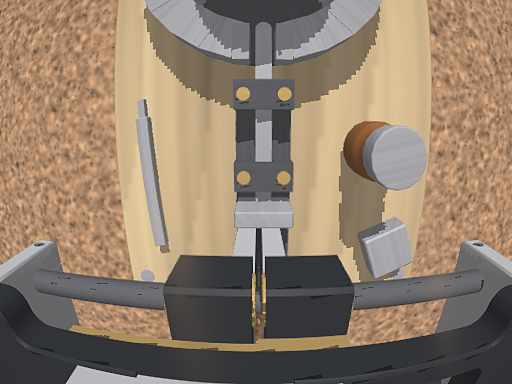

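```bash
python3 -m handwheel '[[0,0,0.2,0,0],[0,0,0.4,0,0],[0,0,0.55,0,0],[0,0,0.7,0,0],[0,0,0.8,0,0],[0,0,0.9,0,0],[0,0,0.95,0,0],[0,0,1,0,0]]'
python3 - <<'E'
from h import *
p,_=optics.grab_frame('wrist');cv2.imwrite('pics/w9.png',p[:,:,::-1])
delta(s2w(-0.5,-184),.036)
E
```

```text
time_s: 12.0
tool_pos: [0.5338, -0.141, 0.0355]
ee_rot: [0.704, -0.069, 0.069, -0.703]
contact_force: [-1.9, -5.7, -1.1]
opening: 0.0003
t 12.05 stand [  -1.1 -185.6] z 0.0355 F [-0.6 -4.3 -0.6] | shift cm [ 0.06 -0.05  0.16] turn -0.003
```

View pics/w9.png

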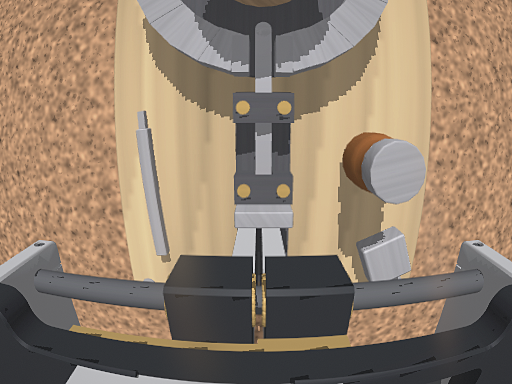

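```bash
python3 -m handwheel '[[0,0,0.1,0,0],[0,0,0.2,0,0],[0,0,0.2,0,0],[0,0,0.3,0,0],[0,0,0.3,0,0],[0,0,0.3,0,0],[0,0,0.3,0,0],[0,0,0.3,0,0]]'; python3 -c "
from h import *
delta(s2w(-0.5,-184),.036)"
```

```text
time_s: 12.85
tool_pos: [0.5337, -0.141, 0.0355]
ee_rot: [0.705, -0.07, 0.07, -0.702]
contact_force: [-2.8, -9.4, -1.3]
opening: 0.0003
t 12.85 stand [  -1.1 -185.5] z 0.0355 F [-2.8 -9.4 -1.3] | shift cm [ 0.06 -0.05  0.15] turn -0.005
```

Hard stop: the force rose to about 10 N with no movement. I'll back off, lift and check.

```bash
python3 -m handwheel '[[0,0,-1,0,0],[0,0,-3,0,0],[0,0,-5,0,0],[0,-2,-6,0,0],[0,-6,-6,0,0],[0,-10,-6,0,0],[0,-14,-6,0,0],[0,-16,-6,0,0]]'; python3 -m handwheel '[[0,-2,-2,0,0],[0,-3,-5,0,0],[0,-3,-8,0,0],[0,-3,-8,0,0],[0,-3,-8,0,0],[0,-3,-8,0,0],[0,-3,-8,0,0],[0,-3,-8,0,0]]'
python3 - <<'E'
from h import *
Ws=[]
for i in range(5):
    p,W=hm('top');Ws.append(W)
cv2.imwrite('pics/t10.png',cv2.resize(p[145:255,190:350][:,:,::-1],None,fx=5,fy=5))
W=np.median(Ws,axis=0);h=W[...,2];S=w2s(W)
k=(h>.065)&(h<.09)&(abs(S[...,0])<30)&(S[...,1]>60)&(S[...,1]<100);print('peg',k.sum(),S[k].mean(0))
k=(h>.046)&(h<.06)&(abs(S[...,0])<20)&(S[...,1]<-140)&(S[...,1]>-250);print('tab',k.sum(),S[k].mean(0),S[k].min(0),S[k].max(0))
p,_=optics.grab_frame('wrist');cv2.imwrite('pics/w10.png',p[:,:,::-1])
delta(s2w(0,-300))
E
```

```text
time_s: 13.65
tool_pos: [0.5248, -0.195, 0.199]
ee_rot: [-0.703, 0.067, -0.07, 0.704]
contact_force: [0.3, -1.1, -0.8]
opening: 0.0004
time_s: 14.45
tool_pos: [0.5079, -0.2727, 0.2252]
ee_rot: [-0.704, 0.068, -0.068, 0.704]
contact_force: [0.3, -0.6, 0.6]
opening: 0.0004
peg 17 [ 0.57990791 74.16396638]
tab 32 [ 9.32085876e-02 -1.70790380e+02] [ -16.57959999 -175.92708655] [  17.02645843 -165.89400988]
t 14.75 stand [  -1.2 -320.9] z 0.2255 F [0.5 0.3 0.2] | shift cm [0.12 0.   2.1 ] turn -0.002
```

View pics/t10.png

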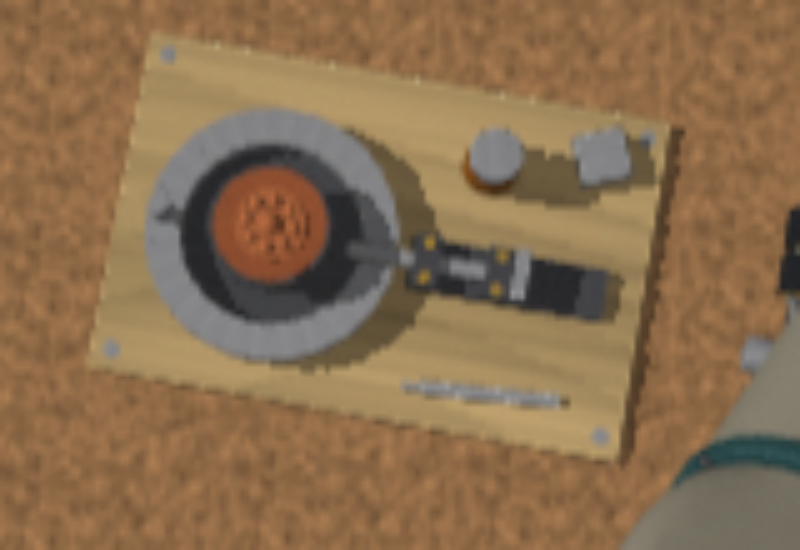

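View pics/w10.png

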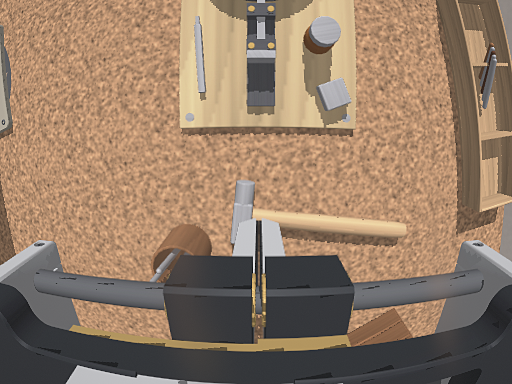

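```bash
python3 -c "
from workcell import bot
print(bot.sign_off())"
```

```text
the job is handed in; nothing more can be done
None
```

The chasing stand is locked. I pushed the peg clockwise from about 0.75 rad to about -0.01 rad, then pushed the bar through the slot by its tab until it hit the stop.

- **Bar fully home:** at the stop the force rose to about 10 N with no further movement. After backing off, the top camera put the tab's rear face at stand y = -176 mm, which matches the fully-home position.
- **Disc angle:** after the push, the peg read 0.6 mm off the bar's line (about -0.008 rad). The slot check made before pushing the bar gave about -0.01 rad. At the start the two methods differed slightly, 0.734 rad from the slot against 0.751 rad from the peg, well within the slot's clearance.
- **Other things:** the jar, punch and bench block look unmoved in the top pictures. The hammer, pot, spare bowl and burnisher were never approached closely; I did not measure them.
- **Finish:** the gripper ended about 0.22 m up, behind the stand and touching nothing. The job was handed in at 14.75 s.

No check failed.

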